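Close the book press with its loose crank

TASK

Fit the loose crank fully down onto the square shaft of the book press and wind it clockwise until the press stops, with the platen down on the book. Then lift the crank off and set it down gently, upright on its hub, in the middle of the cork mat, leaving the press closed and the bowl, tin, vase and jar where they are.

Things in the scene. Friction and masses are not known exactly. Their poses are not given: they have to be found in the camera images.
- crank_hub (a point): Hub of the loose crank: dark steel block 36 x 36 mm, 46 mm tall, standing on its open end, with a flat arm to a wooden knob. This point: the hub's centre, on the socket's axis, 23 mm above its underside; x along the arm, z up. Its +y and -y faces are free to grip, 36 mm apart. The crank weighs about 0.45 kg and stands stably on its hub when let go.
- crank_socket (a point): Mouth of the crank's square socket, at the centre of the hub's underside. The socket is 22.5 mm square and 34 mm deep with a flared mouth, its sides parallel to the crank's x (along the arm) and y. The arm is 18 mm wide, its underside 36 mm and top 46 mm above this point, and leaves the hub towards +x.
- crank_knob (a point): Grip point on the upright axis of the crank's wooden knob, 75 mm from the socket's axis along the crank's +x and 78 mm above the hub's underside. The knob is 27 mm across and 55 mm tall (48 to 103 mm above the hub's underside) and spins freely on its pin, so it can be held firmly while the crank goes round.
- shaft_seat (a point): Upright drive shaft on top of the press. This point: centre of its round shoulder, 34 mm across, 180 mm above the table, on which the underside of a fully fitted hub rests. Above it the shaft is 20 mm square for 26 mm, then a 4.5 mm tapering nose. z up; x and y are parallel to the square's sides and turn with it. The crank may be fitted in any of the four quarter-turn positions.
- press: Grey steel book press, fixed to the table, with a brown book in it. Origin: centre of its underside. Base 190 (x) x 180 (y) x 22 mm; two columns at y = -75 and +75 mm; cross-beam 55 (x) x 180 (y) mm whose top is 160 mm above the table, with nuts at its ends up to 166 mm. The book's top is 60 mm above the table.
- screw (a joint): Angle of the press screw (the square shaft), rad. It grows as the shaft is turned clockwise seen from above, lowering the platen 4 mm per rad. 0 is fully open; 5.0 is the hard stop, where the platen lies on the book. It starts between 0 and 2. Friction about 0.12 N m; it stays where it is left.
- crank: The whole crank; origin at the centre of the hub's underside, axes as for the hub.
- mat_top (a point): Centre of the upper face of the flat cork mat, 150 x 150 mm, 4 mm thick, fixed to the table; x and y along its sides.
- bowl_mid (a point): Bystander, to be left alone: small dark wooden bowl, 76 mm across, 40 mm high; this point is at its centre.
- tin_mid (a point): Bystander, to be left alone: flat steel tin, 72 x 52 x 24 mm; this point is at its centre.
- vase_mid (a point): Bystander, to be left alone: blue ceramic vase, 120 mm high, 72 mm across; this point is at its centre.
- jar_mid (a point): Bystander, to be left alone: jar with a brass lid, 85 mm high, 64 mm across; this point is at its centre.

How it is judged:
By the outcome, as a careful person would: the job done as asked, in the order asked, and still so for the second after the job is handed in, with the robot touching nothing.
It also fails if it takes over 72 s, if anything falls off the work surface, if the arm or the gripper's body presses on something with over 40 N, if the wrist force passes 120 N, or if a joint passes its speed limit or range.

ROBOT

A 7-joint arm with a two-finger parallel gripper is mounted at the origin on the work surface. World frame = base frame: x ahead of the robot, y to its left, z up, the work surface at z = 0. Lengths are in m, angles in rad, forces in N, time in s.
With the tool pointing down it reaches from about 0.4 to 0.85 m from the base axis. Payload 10.4 kg.
Tool frame: the origin (TCP) lies on the centre line of the jaws, within the pads' length; the fingertips stand 8 mm ahead of it and the grasp point (between the pads) lies 11 mm behind it (r.finger_overhang is the distance from the TCP to the fingertips, in m); z points along the fingers, y is the line along which they close (so a half turn about z gives the same grasp; the last joint's range is limited). The gripper opens to 87 mm and grips with 3 to 60 N. Pads are 19 mm wide; open, the fingers measure 117 mm over their backs; the gripper's body (75 mm by 190 mm) begins 51 mm behind the grasp point.
Start: joints at [1.296, 0.332, -0.065, 1.46, 0.022, 1.35, -0.088], TCP at [0.156, -0.605, 0.231] pointing down, gripper open.
Joint ranges: [-2.6, 2.6], [-0.5, 2.12], [-1.47, 1.34], [0.16, 2.42], [-1.27, 4.41], [0.06, 2.06], [-2.6, 2.6]. Speed limits (rad/s): [2.22, 2.22, 2.79, 2.79, 3.14, 3.14, 3.14].

INTERFACE

Orientations are given as a unit quaternion [x, y, z, w].
In Python, from bench import r, vision gives the robot as it stands.
- The arm moves only by the tool drive_tool, never from a script. Its argument "series" is a list of rows, each a list of 2 entries, a list of its own where there are three numbers: the shift along the world's x, y, z in cm, then the turn about the world's z in degrees. A call has exactly 10 rows; each row shifts and turns the commanded pose from where the row before left it; what a row does not reach is not made up. A row lasts 1/8 s, in which the tool goes at most 62.5 mm and 10.7 degrees, less where a joint would pass 70% of its speed; a pose out of reach is approached as far as the arm can. A call with a gripper value outside its range is refused whole. "hand" is the closure, from 0 (fully open) to 1 (shut), set as the call begins (left out, the last holds). The fingers move at their own pace and stop on an object; "newtons" is the grip in N (left out, the last holds). Time passes only in rows, so rows that do not move let the fingers close, or fill a call up. It gives the time, the measured TCP pose, the force, the opening and the grip force at its end, in the units of the state.
- r.read_state(): the state, without advancing time (a new reading comes with each control period).
- vision.camera(name): name is "side" or "top"; returns a dict with "color" (480x640x3 uint8, red, green, blue), "intrinsics" (3x3 intrinsics, pixels), "R" (3x3) and "t" (3): a world point X has camera coordinates R X + t. Camera axes: x right, y down, z forward; pixel columns grow to the right and rows downward; lengths in m; the calibration is good to about 2 mm. A picture is of the moment at which its call begins. There is no depth.
- r.close_job(): hands the job in; it is judged then, once.
The state is a dict: "time": time; "joint_positions": joint angles; "joint_vel": joint speeds; "joint_torque": joint torques, N m; "ee_pos": TCP position; "eef_rot": TCP orientation; "ft_force": force on the tool from outside, world axes, zero at the start; "torque": the same for the moment, N m; "width": finger opening in m; "grip_force": force on a finger pad.
Only numpy, scipy, OpenCV 4.12 (cv2) and the standard library are available. Lean on these libraries where they do the work, as an engineer would, in place of code of your own. Each camera call takes 0.05 s, during which the arm holds its last target. There are 200 camera calls.

## Working session

There is one attempt and no reset: what is moved stays moved. The work goes in short steps, Python scripts to look and compute and a tool call to move; the robot and the scene stay as the last step left them, time stands still between calls to the robot, and variables do not carry over. Pictures are saved under pics/ and viewed, at most 10 in all, crops included, and the job is handed in when it is done.

Besides the shell and the picture viewer there is one more tool, called by a JSON object that holds its "fn" and its "kwargs". drive_tool: Moves the arm, as the interface text tells. Its arguments: {"type":"object","properties":{"series":{"type":"array"},"hand":{"type":"number"},"newtons":{"type":"number"}},"required":["series"]}

```bash
mkdir -p pics
python3 - <<'E'
from bench import r, vision
import cv2,numpy as np,pickle
for n in("top","side"):
    c=vision.camera(n); cv2.imwrite(f"pics/{n}0.png",c["color"][:,:,::-1]); pickle.dump(c,open(f"pics/{n}0.pkl","wb"))
    print(n,c["intrinsics"].tolist(),np.round(c["R"],4).tolist(),c["t"], -c["R"].T@c["t"])
s=r.read_state();print(s["ee_pos"],s["eef_rot"],s["time"],s["width"],r.finger_overhang)
E
```

```text
top [[497.24835592824985, 0.0, 326.8303466703726], [0.0, 497.24835592824985, 241.07821136864743], [0.0, 0.0, 1.0]] [[-0.0208, -0.9998, 0.0013], [-0.9871, 0.0203, -0.1589], [0.1588, -0.0046, -0.9873]] [0.03161481 0.54217288 0.85279925] [0.40041228 0.02453142 0.9280548 ]
side [[586.0880437019679, 0.0, 322.45293251101975], [0.0, 586.0880437019679, 232.62320930820007], [0.0, 0.0, 1.0]] [[0.8921, -0.4516, -0.0103], [-0.3568, -0.6904, -0.6293], [0.2771, 0.5651, -0.7771]] [-0.45934401  0.28658799  1.07953152] [ 0.21287526 -0.619634    1.01452241]
[ 0.15563182 -0.60498867  0.2298357 ] [ 9.92087360e-01  1.25547927e-01 -1.00871132e-04 -6.14909719e-04] 0.1 0.08681911282755365 0.008
```

View pics/top0.png

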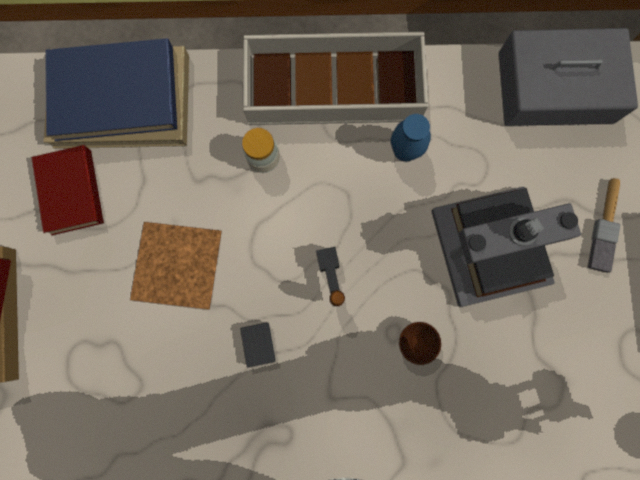

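View pics/side0.png

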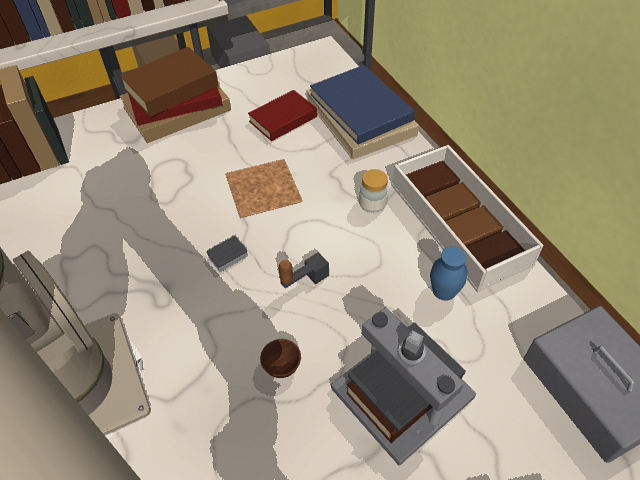

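The top view shows the crank hub at about (328,259), knob at (337,297), press shaft at (525,230), mat at (177,265). The side view shows the hub at (317,267) and shaft at (413,345). I'll zoom in on a montage.

Run:
```python
import cv2,numpy as np
t=cv2.imread("pics/top0.png");s=cv2.imread("pics/side0.png")
def crop(i,u,v,w=80,h=60,k=5): return cv2.resize(i[v:v+h,u:u+w],None,fx=k,fy=k,interpolation=cv2.INTER_CUBIC)
m=np.vstack([np.hstack([crop(t,290,245),crop(t,490,200)]),np.hstack([crop(s,265,240),crop(s,375,315)])])
cv2.imwrite("pics/m1.png",m)
```

```text
(no output)
```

View pics/m1.png

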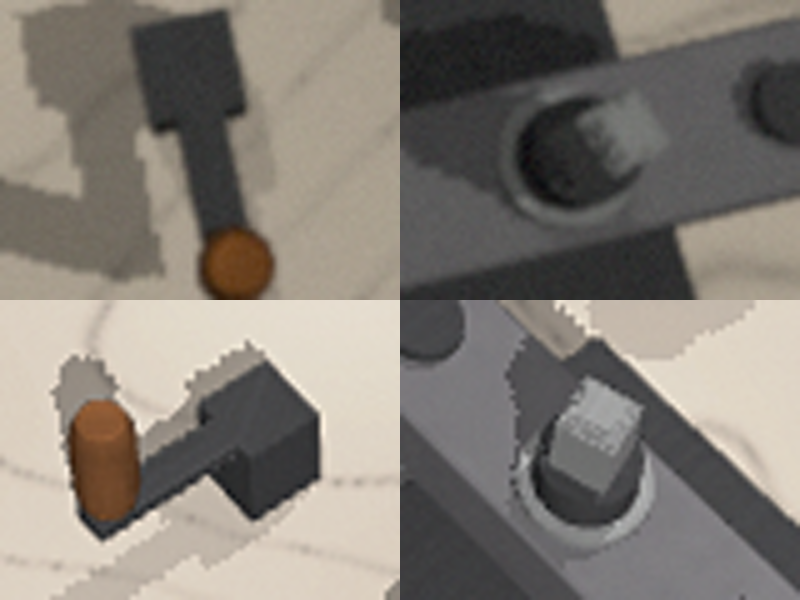

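Top crop: hub corners at about (132,28),(228,12),(246,112),(156,130), knob top at (237,262), shaft nose patch around (624,133). The side crop shows the hub top corner at (265,360) and the shaft nose at about (600,405). Now I'll fit poses.

```bash
cat > h.py <<'E'
import cv2,numpy as np,pickle
from scipy.optimize import least_squares
def proj(c,X):
    p=np.atleast_2d(X)@c["R"].T+c["t"]; q=p@c["intrinsics"].T; return q[:,:2]/q[:,2:]
def ray(c,uv,z):
    d=c["R"].T@np.linalg.solve(c["intrinsics"],[uv[0],uv[1],1]); o=-c["R"].T@c["t"]; return o+d*(z-o[2])/d[2]
def P(x,y,yaw,L):
    L=np.atleast_2d(np.array(L,float)); c,s=np.cos(yaw),np.sin(yaw)
    return np.c_[x+c*L[:,0]-s*L[:,1],y+s*L[:,0]+c*L[:,1],L[:,2]]
def cr(U,u0,v0,ox=0,oy=0,k=5): return np.array([(U[0]-ox+.5)/k-.5+u0,(U[1]-oy+.5)/k-.5+v0])
E
python3 - <<'E'
from h import *
T=pickle.load(open("pics/top0.pkl","rb"));S=pickle.load(open("pics/side0.pkl","rb"))
t=lambda *U:cr(U,290,245); s=lambda *U:cr(U,265,240,0,300)
a=.018
# yaw ~180deg-ish (arm to -x). crank frame corners
obs=[(T,t(132,28),(-a,-a,.046)),(T,t(228,12),(-a,a,.046)),(T,t(237,262),(.075,0,.103)),
(S,s(265,360),None),(S,s(320,415),None),(S,s(103,418),(.075,0,.103)),(S,s(318,478),None),(S,s(253,520),None)]
# determine labels for side by guess pose
k=ray(T,t(237,262),.103);h=ray(T,t(187,68),.046);print("knob",k,"hub",h)
y0=np.arctan2(k[1]-h[1],k[0]-h[0]);print("yaw",np.degrees(y0),np.hypot(*(k-h)[:2]))
C=[(i*a,j*a,z) for z in(0,.046) for i in(-1,1) for j in(-1,1)]
o2=[]
for c,u,L in obs:
    cand=[L] if L and L[2]>.1 else C
    pr=proj(c,P(h[0],h[1],y0,cand)); i=np.argmin(np.hypot(*(pr-u).T)); o2.append((c,u,cand[i]))
f=lambda p:np.concatenate([proj(c,P(*p,[L]))[0]-u for c,u,L in o2])
r=least_squares(f,[h[0],h[1],y0],loss="soft_l1");print("crank",r.x,np.degrees(r.x[2]),f(r.x).reshape(-1,2).round(1).tolist())
# shaft
t=lambda *U:cr(U,490,200,400,0); s=lambda *U:cr(U,375,315,400,300)
g=ray(T,t(632,128),.2105);print("shaft top/side",g,ray(S,s(600,405),.2105))
for n,c,U in(("T",T,[t(580,110),t(640,95),t(668,140),t(612,170)]),("S",S,[s(590,378),s(643,405),s(608,440),s(562,412)])):
    Q=np.array([ray(c,u,.2085) for u in U]);print(n,Q[:,:2].round(4).tolist(),Q.mean(0).round(4),[round(np.degrees(np.arctan2(*(Q[(i+1)%4]-Q[i])[1::-1])),0) for i in range(4)])
print("shoulder bottom corner",ray(S,s(603,495),.18))
m=np.array([ray(T,u,.004)[:2] for u in((145,223),(222,229),(210,308),(131,299))]);print("mat",m.round(3).tolist(),m.mean(0))
for n,u,z in(("bowl",(420,343),.03),("tin",(258,345),.024),("vase",(416,128),.12),("jar",(258,143),.085)):print(n,ray(T,u,z).round(3))
for n,u,z in(("nutL",(478,242),.166),("nutR",(569,220),.166)):print(n,ray(T,u,z).round(3))
E
```

```text
knob [0.43928585 0.00583292 0.103     ] hub [0.51129334 0.02074774 0.046     ]
yaw -168.29788063199095 0.07353591092100903
crank [ 0.5122786   0.02165477 -2.94009881] -168.4552529281459 [[-1.5, -0.1], [-1.1, -1.2], [-0.5, 0.3], [0.2, 0.5], [0.1, 0.4], [-0.2, 1.0], [0.5, 0.7], [0.0, 1.3]]
shaft top/side [ 0.53313116 -0.28673     0.2105    ] [ 0.53357922 -0.28259382  0.2105    ]
T [[0.5392, -0.2727], [0.5434, -0.2908], [0.5297, -0.2979], [0.5211, -0.2806]] [ 0.5333 -0.2855  0.2085] [np.float64(-77.0), np.float64(-153.0), np.float64(117.0), np.float64(24.0)]
S [[0.5367, -0.2723], [0.5462, -0.2878], [0.53, -0.2931], [0.5226, -0.2785]] [ 0.5339 -0.2829  0.2085] [np.float64(-59.0), np.float64(-162.0), np.float64(117.0), np.float64(24.0)]
shoulder bottom corner [ 0.52943538 -0.29715365  0.18      ]
mat [[0.591, 0.364], [0.576, 0.218], [0.429, 0.238], [0.448, 0.384]] [0.51094575 0.30079534]
bowl [ 0.359 -0.141  0.03 ]
tin [0.361 0.147 0.024]
vase [ 0.723 -0.136  0.12 ]
jar [0.715 0.139 0.085]
nutL [ 0.517 -0.214  0.166]
nutR [ 0.549 -0.358  0.166]
```

{"fn": "drive_tool", "kwargs": {"series": [[[2.4, 4.3, 0], 0], [[2.4, 4.3, 0], 0], [[2.4, 4.3, 0], 0], [[2.4, 4.3, 0], 0], [[2.4, 4.3, 0], 0], [[2.4, 4.3, 0], 0], [[2.4, 4.3, 0], 0], [[2.4, 4.3, 0], 0], [[2.4, 4.3, 0], 0], [[2.4, 4.3, 0], -2.8]], "hand": 0, "newtons": 30}}

```text
time: 1.35
ee_pos: [0.3961, -0.1738, 0.2305]
eef_rot: [0.995, 0.101, -0.0, 0.0]
ft_force: [0.5, -0.5, -0.2]
width: 0.0866
grip_force: 0.0
```

{"fn": "drive_tool", "kwargs": {"series": [[[2.9, 4.9, 0], 0], [[2.9, 4.9, 0], 0], [[2.9, 4.9, 0], 0], [[2.9, 4.8, 0], 0], [[0, 0, -3], 0], [[0, 0, -4], 0], [[0, 0, -4], 0], [[0, 0, -3], 0], [[0, 0, 0], 0], [[0, 0, 0], 0]]}}

```text
time: 2.6
ee_pos: [0.5124, 0.0199, 0.0917]
eef_rot: [0.995, 0.101, 0.001, 0.0]
ft_force: [-0.1, 0.3, -0.1]
width: 0.0869
grip_force: 0.0
```

Run:
```python
from bench import r, vision
from h import *
t=vision.camera("top")["color"][:,:,::-1];s=vision.camera("side")["color"][:,:,::-1]
f=lambda i,u,v:cv2.resize(i[v:v+120,u:u+80],None,fx=5,fy=5,interpolation=cv2.INTER_CUBIC)
cv2.imwrite("pics/m2.png",np.hstack([f(t,290,210),f(s,275,190)]));print(r.read_state()["ee_pos"])
```

```text
[0.51268441 0.01974884 0.0920684 ]
```

View pics/m2.png

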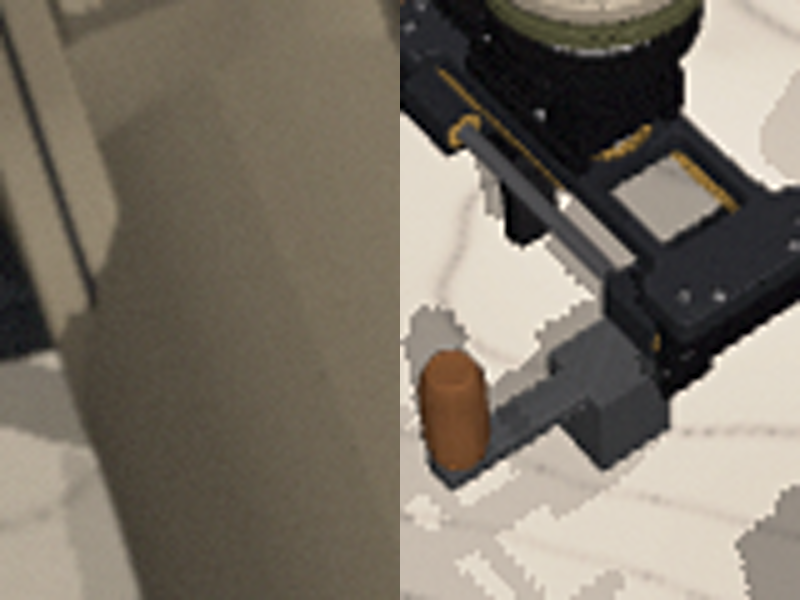

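Side view: the open jaws straddle the hub at about (600,400) in the crop, with the knob clear. I'll descend and grip.

{"fn": "drive_tool", "kwargs": {"series": [[[0, 0.15, -2], 0], [[0, 0, -2], 0], [[0, 0, -2], 0], [[0, 0, -1.4], 0], [[0, 0, 0], 0], [[0, 0, 0], 0], [[0, 0, 0], 0], [[0, 0, 0], 0], [[0, 0, 0], 0], [[0, 0, 0], 0]]}}

```text
time: 3.95
ee_pos: [0.5118, 0.0211, 0.0167]
eef_rot: [0.995, 0.101, 0.0, 0.0]
ft_force: [-0.3, 0.6, 0.5]
width: 0.0869
grip_force: 0.0
```

{"fn": "drive_tool", "kwargs": {"series": [[[0, 0, 0], 0], [[0, 0, 0], 0], [[0, 0, 0], 0], [[0, 0, 0], 0], [[0, 0, 0], 0], [[0, 0, 0], 0], [[0, 0, 0], 0], [[0, 0, 0], 0], [[0, 0, 0], 0], [[0, 0, 0], 0]], "hand": 1, "newtons": 40}}

```text
time: 5.2
ee_pos: [0.5119, 0.0211, 0.0166]
eef_rot: [0.995, 0.101, 0.0, 0.0]
ft_force: [1.1, -1.5, 0.2]
width: 0.0361
grip_force: 40.0
```

{"fn": "drive_tool", "kwargs": {"series": [[[0, 0, 3], 0], [[0, 0, 5], 0], [[0, 0, 5], 0], [[0, 0, 5], 0], [[0, 0, 5], 0], [[0.3, -5, 1], 3], [[0.3, -5, 0.5], 3], [[0.3, -5, 0], 3], [[0.3, -5, 0], 3], [[0.3, -5, 0], 1.5]]}}

```text
time: 6.45
ee_pos: [0.5262, -0.2299, 0.2607]
eef_rot: [0.976, 0.218, -0.001, -0.001]
ft_force: [1.1, 0.0, -4.4]
width: 0.0356
grip_force: 40.0
```

{"fn": "drive_tool", "kwargs": {"series": [[[0.6, -3, 0], 0], [[0, -2.6, 0], 0], [[0, 0, 0], 0], [[0, 0, 0], 0], [[0, 0, 0], 0], [[0, 0, 0], 0], [[0, 0, 0], 0], [[0, 0, 0], 0], [[0, 0, 0], 0], [[0, 0, 0], 0]]}}

```text
time: 7.7
ee_pos: [0.5327, -0.2848, 0.2616]
eef_rot: [0.976, 0.218, -0.0, 0.0]
ft_force: [-0.1, -0.0, -4.8]
width: 0.0358
grip_force: 40.0
```

Run:
```python
from bench import r, vision
from h import *
t=vision.camera("top")["color"][:,:,::-1];c=vision.camera("side");s=c["color"][:,:,::-1];pickle.dump(c,open("pics/s3.pkl","wb"))
f=lambda i,u,v,k=5:cv2.resize(i[v:v+120,u:u+100],None,fx=k,fy=k,interpolation=cv2.INTER_CUBIC)
cv2.imwrite("pics/m3.png",np.hstack([f(s,350,270),f(t,480,190)[:,:300]]));x=r.read_state();print(x["ee_pos"],x["eef_rot"])
```

```text
[ 0.53274696 -0.28480178  0.26155788] [9.76057659e-01 2.17511944e-01 2.13825417e-05 1.57813061e-05]
```

View pics/m3.png

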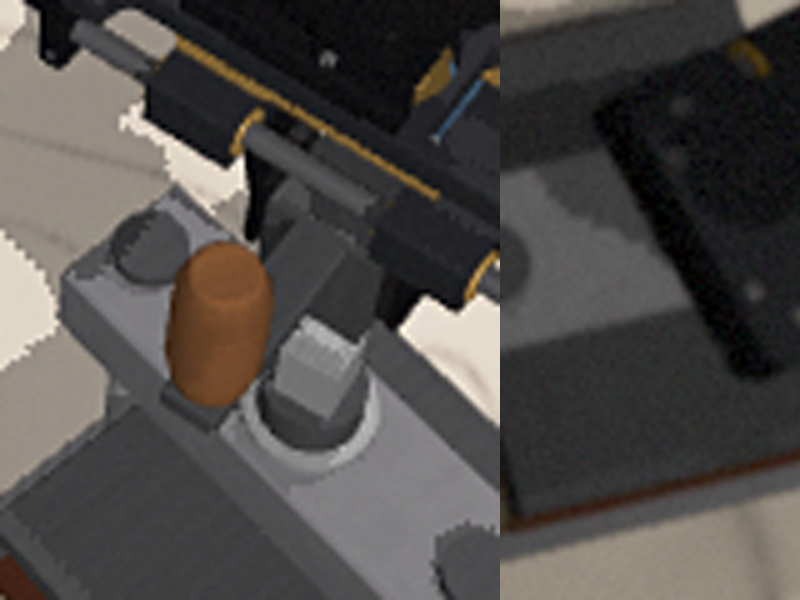

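Side crop: knob top at about (228,276), hub hanging just behind the shaft nose (300–362,318–350). I'll overlay the model to compare the two.

```bash
cat > ov.py <<'E'
from h import *
import sys
def draw(c,out,tcp,yawc,zu,sh,u0=375,v0=310,w=75,h=60,k=10):
    im=cv2.resize(c["color"][v0:v0+h,u0:u0+w,::-1],None,fx=k,fy=k,interpolation=cv2.INTER_CUBIC)
    def line(X,col):
        q=((proj(c,X)-[u0,v0]+.5)*k-.5); cv2.polylines(im,[q.round().astype(np.int32)],False,col,1)
    sq=lambda a,z:[(a,a,z),(a,-a,z),(-a,-a,z),(-a,a,z),(a,a,z)]
    for a,z in((.01,.18),(.01,.206)): line(P(*sh,sq(a,z)),(0,255,0))
    for i,j in((1,1),(1,-1),(-1,1),(-1,-1)): line(P(*sh,[(i*.01,j*.01,.18),(i*.01,j*.01,.206)]),(0,255,0))
    th=np.linspace(0,6.28,60); line(np.c_[sh[0]+.017*np.cos(th),sh[1]+.017*np.sin(th),0*th+.18],(255,255,0))
    cp=(tcp[0],tcp[1],yawc)
    for z in(zu,zu+.046): line(P(*cp,sq(.018,z)),(0,0,255))
    for z,rr in((zu+.048,.0135),(zu+.103,.0135)): line(P(*cp,np.c_[.075+rr*np.cos(th),rr*np.sin(th),0*th+z]),(255,0,255))
    cv2.imwrite(out,im)
E
python3 - <<'E'
from ov import *
draw(pickle.load(open("pics/s3.pkl","rb")),"pics/o3.png",(.53275,-.2848),np.radians(-154.9),.245,(.5335,-.2850,np.radians(25)))
E
```

```text
(no output)
```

View pics/o3.png

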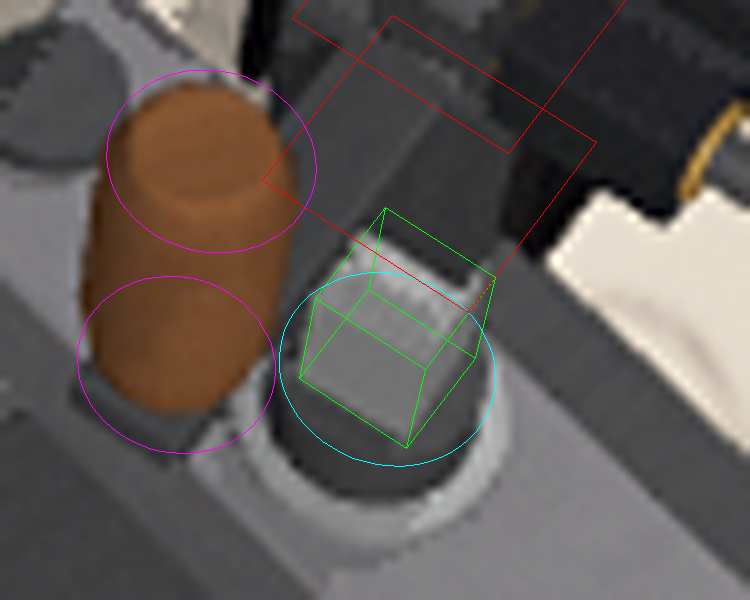

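Shaft wireframe agrees to about 0.6 px. The crank sits about 1 px left and 1 px up of its prediction (hub corner at (458,292) against (468,310)), so I need a small -y correction before lowering.

{"fn": "drive_tool", "kwargs": {"series": [[[0.08, -0.22, -1], 0], [[0, 0, -1], 0], [[0, 0, -1], 0], [[0, 0, -0.3], 0], [[0, 0, -0.3], 0], [[0, 0, -0.3], 0], [[0, 0, -0.3], 0], [[0, 0, 0], 0], [[0, 0, 0], 0], [[0, 0, 0], 0]]}}

```text
time: 9.05
ee_pos: [0.5334, -0.2871, 0.2195]
eef_rot: [0.976, 0.217, -0.0, -0.0]
ft_force: [-1.7, -0.2, -6.6]
width: 0.0359
grip_force: 40.0
```

{"fn": "drive_tool", "kwargs": {"series": [[[0, 0, -0.4], 0], [[0, 0, -0.4], 0], [[0, 0, -0.4], 0], [[0, 0, -0.4], 0], [[0, 0, -0.3], 0], [[0, 0, -0.2], 0], [[0, 0, 0], 0], [[0, 0, 0], 0], [[0, 0, 0], 0], [[0, 0, 0], 0]]}}

```text
time: 10.3
ee_pos: [0.5333, -0.287, 0.1982]
eef_rot: [0.976, 0.217, -0.0, -0.0]
ft_force: [-4.0, -0.4, -5.5]
width: 0.0358
grip_force: 40.0
```

{"fn": "drive_tool", "kwargs": {"series": [[[-0.05, 0, -0.1], 0], [[0, 0, -0.1], 0], [[0, 0, 0], 0], [[0, 0, 0], 0], [[0, 0, 0], 0], [[0, 0, 0], 0], [[0, 0, 0], 0], [[0, 0, 0], 0], [[0, 0, 0], 0], [[0, 0, 0], 0]]}}

```text
time: 11.55
ee_pos: [0.5333, -0.287, 0.1967]
eef_rot: [0.976, 0.218, 0.0, 0.0]
ft_force: [0.6, 0.7, -1.8]
width: 0.0356
grip_force: 40.0
```

Seated (the weight is taken off). I'll release and move over the knob.

{"fn": "drive_tool", "kwargs": {"series": [[[0, 0, 0], 0], [[0, 0, 0], 0], [[0, 0, 0], 0], [[0, 0, 0], 0], [[0, 0, 0], 0], [[0, 0, 2], 0], [[0, 0, 3], 0], [[0, 0, 4], 0], [[0, 0, 2], 0], [[0, 0, 0], 0]], "hand": 0}}

```text
time: 12.8
ee_pos: [0.5339, -0.2871, 0.3094]
eef_rot: [0.976, 0.218, 0.002, 0.001]
ft_force: [0.1, 0.3, 0.3]
width: 0.087
grip_force: 0.0
```

{"fn": "drive_tool", "kwargs": {"series": [[[-3.4, -1.6, 0], 0], [[-3.4, -1.6, 0], 0], [[0, 0, -2], 0], [[0, 0, -3], 0], [[0, 0, -1], 0], [[0, 0, 0], 0], [[0, 0, 0], 0], [[0, 0, 0], 0], [[0, 0, 0], 0], [[0, 0, 0], 0]]}}

```text
time: 14.05
ee_pos: [0.4651, -0.319, 0.2468]
eef_rot: [0.976, 0.218, 0.0, 0.0]
ft_force: [0.4, 0.2, -0.5]
width: 0.0873
grip_force: 0.0
```

Run:
```python
from bench import r, vision
from ov import *
c=vision.camera("side");pickle.dump(c,open("pics/s4.pkl","wb"))
draw(c,"pics/o4.png",(.5333,-.287),np.radians(-154.9),.18,(.5333,-.287,np.radians(25)),350,300,100,80,7)
x=r.read_state();print(x["ee_pos"],x["eef_rot"],x["ft_force"])
```

```text
[ 0.46509106 -0.31901384  0.24672467] [9.76057167e-01 2.17514107e-01 8.49485722e-05 1.14563844e-04] [-0.30313365 -0.24134548  0.23121086]
```

View pics/o4.png

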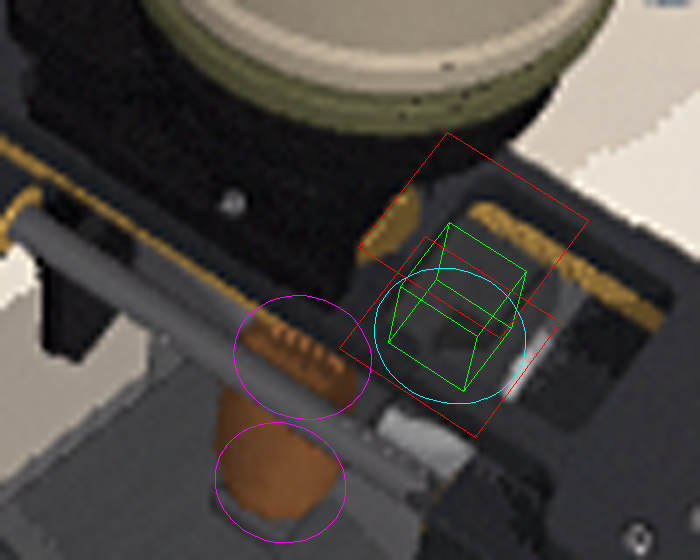

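The side overlay shows the hub down on the shoulder and the knob (about (280,420)) between the jaws. I'll grip it and compute the circle.

{"fn": "drive_tool", "kwargs": {"series": [[[0, 0, 0], 0], [[0, 0, 0], 0], [[0, 0, 0], 0], [[0, 0, 0], 0], [[0, 0, 0], 0], [[0, 0, 0], 0], [[0, 0, 0], 0], [[0, 0, 0], 0], [[0, 0, 0], 0], [[0, 0, 0], 0]], "hand": 1, "newtons": 30}}

```text
time: 15.35
ee_pos: [0.465, -0.319, 0.2466]
eef_rot: [0.976, 0.218, 0.0, 0.0]
ft_force: [0.3, 0.6, -0.4]
width: 0.0263
grip_force: 30.0
```

```bash
cat > arc.py <<'E'
import numpy as np,sys
a=np.radians(float(sys.argv[1])-np.r_[0,np.cumsum(eval(sys.argv[2]))]); p=7.5*np.c_[np.cos(a),np.sin(a)]
print(np.diff(p.round(2),axis=0).round(2).tolist(),np.degrees(a[-1]), (p[-1]-p[0]).round(2))
E
python3 arc.py -154.9 "[4,8]+[12]*7+[6]"
python3 arc.py -256.9 "[6]+[10]*6+[5]+[0]*2"
```

```text
[[-0.21, 0.48], [-0.3, 1.0], [-0.2, 1.56], [0.14, 1.56], [0.45, 1.5], [0.76, 1.37], [1.03, 1.19], [1.25, 0.94], [1.42, 0.67], [0.75, 0.21]] -256.9 [ 5.09 10.49]
[[0.77, 0.14], [1.31, 0.05], [1.29, -0.18], [1.25, -0.4], [1.15, -0.61], [1.04, -0.81], [0.87, -0.97], [0.37, -0.53], [0.0, 0.0], [0.0, 0.0]] -327.9 [ 8.05 -3.32]
```

{"fn": "drive_tool", "kwargs": {"series": [[[-0.21, 0.48, 0], 0], [[-0.3, 1.0, 0], 0], [[-0.2, 1.56, 0], 0], [[0.14, 1.56, 0], 0], [[0.45, 1.5, 0], 0], [[0.76, 1.37, 0], 0], [[1.03, 1.19, 0], 0], [[1.25, 0.94, 0], 0], [[1.42, 0.67, 0], 0], [[0.75, 0.21, 0], 0]]}}

```text
time: 16.6
ee_pos: [0.5174, -0.2126, 0.2468]
eef_rot: [0.976, 0.218, 0.001, -0.0]
ft_force: [-1.7, 1.8, 6.7]
width: 0.0259
grip_force: 30.0
```

{"fn": "drive_tool", "kwargs": {"series": [[[0.77, 0.14, 0], 0], [[1.31, 0.05, 0], 0], [[1.29, -0.18, 0], 0], [[1.25, -0.4, 0], 0], [[1.15, -0.61, 0], 0], [[1.04, -0.81, 0], 0], [[0.87, -0.97, 0], 0], [[0.37, -0.53, 0], 0], [[0, 0, 0], 0], [[0, 0, 0], 0]]}}

```text
time: 17.85
ee_pos: [0.5977, -0.2471, 0.2468]
eef_rot: [0.976, 0.218, 0.001, 0.0]
ft_force: [2.1, 0.8, 5.5]
width: 0.026
grip_force: 30.0
```

```bash
python3 arc.py -327.9 "[5]*8+[0]*2"; python3 arc.py -367.9 "[5]*8+[0]*2";python3 arc.py -407.9 "[5]*8+[0]*2"
```

```text
[[0.33, -0.57], [0.27, -0.6], [0.22, -0.61], [0.16, -0.64], [0.11, -0.64], [0.05, -0.66], [0.0, -0.65], [-0.06, -0.65], [0.0, 0.0], [0.0, 0.0]] -367.9 [ 1.08 -5.02]
[[-0.12, -0.64], [-0.17, -0.64], [-0.23, -0.61], [-0.28, -0.59], [-0.33, -0.56], [-0.38, -0.54], [-0.43, -0.5], [-0.46, -0.45], [0.0, 0.0], [0.0, 0.0]] -407.9 [-2.4  -4.53]
[[-0.51, -0.42], [-0.53, -0.37], [-0.57, -0.33], [-0.6, -0.27], [-0.61, -0.22], [-0.64, -0.16], [-0.64, -0.11], [-0.66, -0.05], [0.0, 0.0], [0.0, 0.0]] -447.9 [-4.75 -1.93]
```

{"fn": "drive_tool", "kwargs": {"series": [[[0.33, -0.57, 0], 0], [[0.27, -0.6, 0], 0], [[0.22, -0.61, 0], 0], [[0.16, -0.64, 0], 0], [[0.11, -0.64, 0], 0], [[0.05, -0.66, 0], 0], [[0, -0.65, 0], 0], [[-0.06, -0.65, 0], 0], [[0, 0, 0], 0], [[0, 0, 0], 0]]}}

```text
time: 19.1
ee_pos: [0.6078, -0.2982, 0.2467]
eef_rot: [0.976, 0.217, 0.0, 0.0]
ft_force: [0.7, -0.2, 6.7]
width: 0.026
grip_force: 30.0
```

{"fn": "drive_tool", "kwargs": {"series": [[[-0.05, -0.32, 0], 0], [[-0.07, -0.32, 0], 0], [[-0.08, -0.32, 0], 0], [[-0.09, -0.32, 0], 0], [[0, 0, 0], 0], [[0, 0, 0], 0], [[0, 0, 0], 0], [[0, 0, 0], 0], [[0, 0, 0], 0], [[0, 0, 0], 0]]}}

```text
time: 20.35
ee_pos: [0.6061, -0.3062, 0.2467]
eef_rot: [0.976, 0.22, 0.001, -0.002]
ft_force: [0.8, 10.5, 7.2]
width: 0.0263
grip_force: 30.0
```

{"fn": "drive_tool", "kwargs": {"series": [[[-0.1, -0.35, 0], 0], [[-0.1, -0.35, 0], 0], [[0, 0, 0], 0], [[0, 0, 0], 0], [[0, 0, 0], 0], [[0, 0, 0], 0], [[0, 0, 0], 0], [[0, 0, 0], 0], [[0, 0, 0], 0], [[0, 0, 0], 0]]}}

```text
time: 21.6
ee_pos: [0.6053, -0.309, 0.2468]
eef_rot: [0.975, 0.222, 0.002, -0.005]
ft_force: [1.6, 21.2, 6.3]
width: 0.0263
grip_force: 30.0
```

The stop is reached: 21 N at the knob with no rotation. I'll relieve the load.

{"fn": "drive_tool", "kwargs": {"series": [[[0.1, 0.35, 0], 0], [[0.1, 0.35, 0], 0], [[0.05, 0.3, 0], 0], [[0, 0, 0], 0], [[0, 0, 0], 0], [[0, 0, 0], 0], [[0, 0, 0], 0], [[0, 0, 0], 0], [[0, 0, 0], 0], [[0, 0, 0], 0]]}}

```text
time: 22.85
ee_pos: [0.6061, -0.3058, 0.2468]
eef_rot: [0.976, 0.218, 0.001, -0.001]
ft_force: [-0.1, 5.0, 6.8]
width: 0.0262
grip_force: 30.0
```

{"fn": "drive_tool", "kwargs": {"series": [[[0.05, 0.2, 0], 0], [[0, 0, 0], 0], [[0, 0, 0], 0], [[0, 0, 0], 0], [[0, 0, 0], 0], [[0, 0, 2], 0], [[0, 0, 3], 0], [[0, 0, 2], 0], [[0, 0, 0], 0], [[0, 0, 0], 0]], "hand": 0}}

```text
time: 24.1
ee_pos: [0.6051, -0.3053, 0.3154]
eef_rot: [0.976, 0.218, -0.001, -0.0]
ft_force: [-0.2, -0.4, -0.1]
width: 0.0872
grip_force: 0.0
```

Run:
```python
from bench import r, vision
from ov import *
c=vision.camera("side")
draw(c,"pics/o5.png",(.5333,-.287),np.radians(-14.5),.18,(.5333,-.287,np.radians(-14.5)),350,300,110,80,7)
x=r.read_state();print(x["ee_pos"],x["eef_rot"],x["ft_force"])
```

```text
[ 0.60497804 -0.30529004  0.31519848] [ 9.76055338e-01  2.17520816e-01 -7.02510187e-04 -4.20997482e-04] [-0.26705898  0.1541121  -0.25884001]
```

View pics/o5.png

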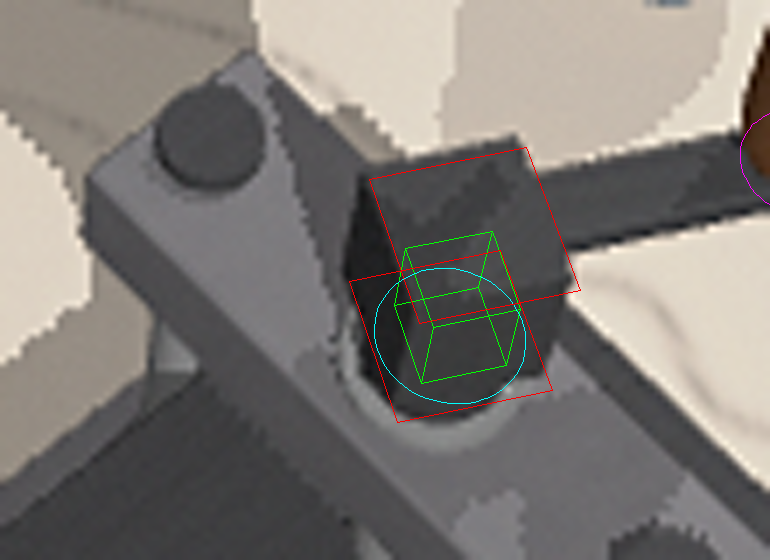

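The overlay fits: hub seated, arm at about -14° pointing away. I'll go over the hub.

{"fn": "drive_tool", "kwargs": {"series": [[[-1.8, 0.45, 0], -9.9], [[-1.8, 0.45, 0], -9.9], [[-1.8, 0.46, 0], -9.9], [[-1.8, 0.46, 0], -9.9], [[0, 0, 0], 0], [[0, 0, 0], 0], [[0, 0, -2], 0], [[0, 0, -2], 0], [[0, 0, 0], 0], [[0, 0, 0], 0]]}}

```text
time: 25.4
ee_pos: [0.5339, -0.2871, 0.2771]
eef_rot: [0.992, -0.125, 0.0, -0.0]
ft_force: [-0.2, 0.3, 0.5]
width: 0.0873
grip_force: 0.0
```

{"fn": "drive_tool", "kwargs": {"series": [[[0, 0, -2], 0], [[0, 0, -3], 0], [[0, 0, -2], 0], [[-0.03, 0, -1], 0], [[0, 0, 0], 0], [[0, 0, 0], 0], [[0, 0, 0], 0], [[0, 0, 0], 0], [[0, 0, 0], 0], [[0, 0, 0], 0]]}}

```text
time: 26.65
ee_pos: [0.533, -0.2871, 0.1966]
eef_rot: [0.992, -0.126, 0.0, 0.0]
ft_force: [0.6, -0.5, 0.7]
width: 0.0872
grip_force: 0.0
```

{"fn": "drive_tool", "kwargs": {"series": [[[0, 0, 0], 0], [[0, 0, 0], 0], [[0, 0, 0], 0], [[0, 0, 0], 0], [[0, 0, 0], 0], [[0, 0, 0], 0], [[0, 0, 0], 0], [[0, 0, 0], 0], [[0, 0, 0], 0], [[0, 0, 0], 0]], "hand": 1, "newtons": 40}}

```text
time: 27.9
ee_pos: [0.5332, -0.2864, 0.1966]
eef_rot: [0.992, -0.126, 0.0, -0.0]
ft_force: [1.4, 5.4, -0.0]
width: 0.0353
grip_force: 40.0
```

```bash
python3 -c "
from bench import r;x=r.read_state();print(x['torque'],x['eef_rot'],x['joint_positions'])"
```

```text
[ 1.35367476 -0.09581047  0.16282643] [ 9.92079133e-01 -1.25613962e-01  7.88961320e-06 -3.56739923e-04] [ 0.81855465  0.35316423 -0.50313239  1.54105374  0.17360168  1.29234091
 -1.52901277]
```

{"fn": "drive_tool", "kwargs": {"series": [[[0, 0.1, 0], 1], [[0, 0, 0], 1], [[0, 0, 0.2], 0], [[0, 0, 0.4], 0], [[0, 0, 0.5], 0], [[0, 0, 0.6], 0], [[0, 0, 0.8], 0], [[0, 0, 1], 0], [[0, 0, 1.5], 0], [[0, 0, 1.5], 0]]}}

```text
time: 29.15
ee_pos: [0.5328, -0.2864, 0.2627]
eef_rot: [0.994, -0.109, -0.0, 0.0]
ft_force: [-0.4, 0.2, -3.8]
width: 0.036
grip_force: 39.9
```

Run:
```python
from h import *
for n,(a,b,c_,d) in(("top",(205,325,115,240)),("side",(150,225,215,310))):
    c=pickle.load(open(f"pics/{n}0.pkl","rb"));h=cv2.cvtColor(c["color"],cv2.COLOR_RGB2HSV)
    m=np.zeros((480,640),np.uint8);m[a:b,c_:d]=(h[a:b,c_:d,1]>90)
    m=cv2.morphologyEx(m,cv2.MORPH_OPEN,np.ones((3,3)))
    k=max(cv2.findContours(m,0,1)[0],key=cv2.contourArea)
    q=np.array([ray(c,u,.004)[:2] for u in k[:,0]],np.float32)
    print(n,cv2.minAreaRect(q))
```

```text
top ((0.5104992389678955, 0.3032107353210449), (0.14899110794067383, 0.1483604460954666), 82.10298919677734)
side ((0.5111048221588135, 0.3051421344280243), (0.15050365030765533, 0.14814388751983643), 82.01068115234375)
```

{"fn": "drive_tool", "kwargs": {"series": [[[-0.2, 5, 0], 0], [[-0.2, 5, 0], 0], [[-0.2, 5, 0], 0], [[-0.2, 5, 0], 0], [[-0.2, 5, 0], 0], [[-0.2, 5, 0], 0], [[-0.2, 5, 0], 0], [[-0.2, 5, 0], 0], [[-0.2, 5, 0], 0], [[-0.2, 5, 0], 0]]}}

```text
time: 30.4
ee_pos: [0.5131, 0.2152, 0.2627]
eef_rot: [0.994, -0.109, 0.001, 0.0]
ft_force: [0.6, -0.2, -3.8]
width: 0.0359
grip_force: 40.0
```

{"fn": "drive_tool", "kwargs": {"series": [[[-0.1, 4, 0], 0], [[-0.1, 4, 0], 0], [[0, 0.8, -2], 0], [[0, 0, -4], 0], [[0, 0, -5], 0], [[0, 0, -5], 0], [[0, 0, -4], 0], [[0, 0, -2.5], 0], [[0, 0, 0], 0], [[0, 0, 0], 0]]}}

```text
time: 31.65
ee_pos: [0.512, 0.3025, 0.0383]
eef_rot: [0.994, -0.109, 0.001, -0.001]
ft_force: [-0.4, -0.3, -3.8]
width: 0.0358
grip_force: 40.0
```

{"fn": "drive_tool", "kwargs": {"series": [[[0, 0, -0.3], 0], [[0, 0, -0.3], 0], [[0, 0, -0.3], 0], [[0, 0, -0.2], 0], [[0, 0, -0.2], 0], [[0, 0, -0.1], 0], [[0, 0, 0], 0], [[0, 0, 0], 0], [[0, 0, 0], 0], [[0, 0, 0], 0]]}}

```text
time: 32.9
ee_pos: [0.5111, 0.3019, 0.0226]
eef_rot: [0.994, -0.109, 0.0, 0.0]
ft_force: [0.3, 0.1, -4.1]
width: 0.0358
grip_force: 40.0
```

{"fn": "drive_tool", "kwargs": {"series": [[[0, 0.15, -0.05], 0], [[0, 0, -0.05], 0], [[0, 0, -0.05], 0], [[0, 0, -0.05], 0], [[0, 0, -0.03], 0], [[0, 0, 0], 0], [[0, 0, 0], 0], [[0, 0, 0], 0], [[0, 0, 0], 0], [[0, 0, 0], 0]]}}

```text
time: 34.15
ee_pos: [0.511, 0.3035, 0.0206]
eef_rot: [0.994, -0.109, 0.0, 0.0]
ft_force: [-4.1, -2.1, 6.5]
width: 0.0354
grip_force: 40.0
```

Contact with the mat is made. I'll release and rise straight up.

{"fn": "drive_tool", "kwargs": {"series": [[[0, 0, 0], 0], [[0, 0, 0], 0], [[0, 0, 0], 0], [[0, 0, 0], 0], [[0, 0, 0], 0], [[0, 0, 0], 0], [[0, 0, 1], 0], [[0, 0, 3], 0], [[0, 0, 4], 0], [[0, 0, 4], 0]], "hand": 0}}

```text
time: 35.4
ee_pos: [0.5109, 0.3035, 0.1423]
eef_rot: [0.994, -0.109, 0.0, -0.0]
ft_force: [0.2, -0.2, 0.3]
width: 0.0867
grip_force: 0.0
```

{"fn": "drive_tool", "kwargs": {"series": [[[0, 0, 4], 0], [[0, 0, 4], 0], [[0, -5, 1], 0], [[0, -5, 0], 0], [[0, -5, 0], 0], [[0, -5, 0], 0], [[0, -5, 0], 0], [[0, -5, 0], 0], [[0, 0, 0], 0], [[0, 0, 0], 0]]}}

```text
time: 36.65
ee_pos: [0.5111, 0.0041, 0.2309]
eef_rot: [0.994, -0.108, 0.0, -0.0]
ft_force: [-0.2, 0.6, 0.1]
width: 0.087
grip_force: 0.0
```

Run:
```python
from bench import r, vision
import cv2
cv2.imwrite("pics/s6.png",vision.camera("side")["color"][:,:,::-1]);x=r.read_state();print(x["ee_pos"],x["ft_force"],x["time"])
```

```text
[0.51107854 0.00470074 0.23074647] [0.09999145 1.03412452 0.12861505] 36.7
```

View pics/s6.png

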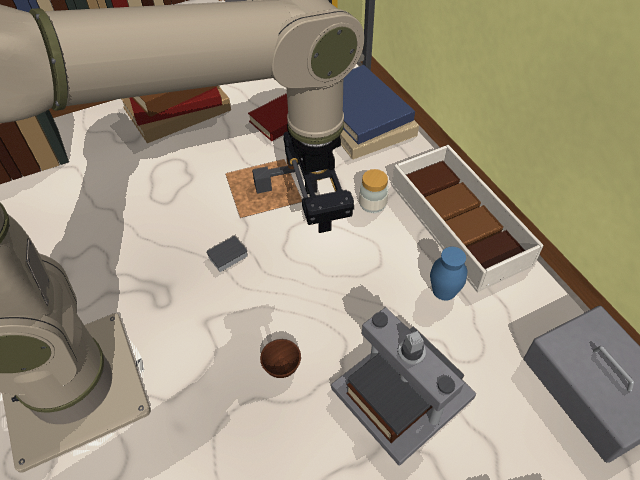

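The picture shows the crank upright at the mat centre (265,180), bystanders in place and the press closed. I'll hand it in.

```bash
python3 -c "
from bench import r;print(r.close_job())"
```

```text
the job is handed in; nothing more can be done
None
```

The crank was fitted onto the shaft, wound clockwise to the press's stop, lifted off and set upright in the middle of the cork mat; the bowl, tin, vase and jar were not touched, and the job was handed in at about 37 s. I judged the press closed from the force at the stop (21 N at the knob with no further turn) and did not check the platen separately in a picture.

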